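# Repack an order carton: big tub to the back

### The arm

A 7-joint arm with a two-finger parallel gripper is mounted at the origin on the work surface. World frame = base frame: x ahead of the robot, y to its left, z up, the work surface at z = 0. Lengths are in m, angles in rad, forces in N, time in s.
With the tool pointing down it reaches from about 0.425 to 0.925 m from the base axis. Payload 6.8 kg.
Tool frame: the origin (TCP) lies between the finger pads; the fingertips stand r.tcp_to_tips ahead of it and the grasp point (between the pads) is the TCP (r.tcp_to_tips is the distance from the TCP to the fingertips, in m); z points along the fingers, y is the line along which they close (so a half turn about z gives the same grasp; the last joint's range is limited). The gripper opens to 85 mm and grips with 20 to 120 N. Pads are 22 mm wide; open, the fingers measure 114 mm over their backs; the gripper's body (76 mm by 85 mm) begins 54 mm behind the grasp point. The pads swing forward as they close: fully open they stand 13 mm farther back than shut.
Start: joints at [1.234, 0.477, 0.022, 1.555, -0.011, 1.109, -0.083], TCP at [0.153, -0.657, 0.25] pointing down, gripper open.
Joint ranges: [-2.96, 2.96], [-0.34, 2.1], [-1.41, 1.46], [0.24, 2.44], [-1.37, 4.51], [0.17, 1.92], [-2.96, 2.96]. Speed limits (rad/s): [2.39, 2.39, 3.14, 3.14, 3.14, 3.14, 3.14].

### API

Orientations are given as a rotation vector (axis times angle).
In Python, from bench import r gives the robot as it stands.
- The arm moves only by the tool servo_tool, never from a script. Its argument "commands" is a list of rows, each a list of 2 entries, a list of its own where there are three numbers: the shift along the tool's x, y, z normalised to -1 to 1, where 1 is 250 mm, then the turn, a rotation vector about the tool's x, y, z normalised to -1 to 1, where 1 is 90 degrees. In form: [[[dx, dy, dz], [ax, ay, az]], ...]. A call has 1 to 20 rows; each row is the pose to reach, as a shift and turn from the pose commanded when the call began, along the tool's axes at that moment; what a row does not reach only later rows make up. A row lasts 1/10 s, in which the tool goes at most 50 mm and 8.59 degrees, less where a joint would pass 70% of its speed; a pose out of reach is approached as far as the arm can. A call with a number of a shift or a turn outside -1 to 1 is refused whole. A call with a gripper value outside its range is refused whole. "claw" is the closure, from 0 (fully open) to 1 (shut), set as the call begins (left out, the last holds). The fingers move at their own pace and stop on an object; "squeeze" is the grip in N (left out, the last holds). Time passes only in rows, so rows that repeat a pose let the fingers close. It gives the time, the measured TCP pose, the force, the opening and the grip force at its end, in the units of the state.
- r.get_obs(): the state, without advancing time (a new reading comes with each control period).
- r.grab_frame(name): name is "scene" or "top"; returns (picture, depth): 384x512x3 uint8, red, green, blue; 384x512 float32, m along the optical axis (not along the pixel's ray), 0 where there is no reading.
- r.camera_model(name): a dict with "fx", "fy", "cx", "cy" (pixels), "k1" (the pictures are not rectified: a ray, as slopes to the right and down, at radius r is drawn at 1 + k1 r^2 times it, then the intrinsics apply), "extrinsics" (4x4, takes a point from camera to world coordinates). Camera axes: x right, y down, z forward; pixel columns grow to the right and rows downward; lengths in m; the calibration is good to about 2 mm. A picture is of the moment at which its call begins. camera_model takes no time and is no camera call.
- r.hand_in(): hands the job in; it is judged then, once.
Trained networks look in the newest picture that a camera, given by its name, has taken for a name from the list of things; names that differ only in an ending like _2 or _b are one class to them, and where a whole thing is asked for, a point or a joint stands for the part that bears it (a point fixed in the world has none). Each returns a list of dicts, best first, with "confidence" (0 to 1); they miss things now and then, are a little off and sometimes report something else, mostly with a low value. They report only what shows in the picture. A call takes as long as a camera call.
- r.boxes_of(camera, target): "uv" ([column, row] in pixels, amid what is visible of it).
- r.mark_of(camera, target): "uv" ([column, row] in pixels: a listed point, or the origin of a listed thing).
The state is a dict: "clock": time; "joints": joint angles; "qvel": joint speeds; "tau": joint torques, N m; "tcp_pos": TCP position; "orientation": TCP orientation; "contact_force": force on the tool from outside, world axes, zero at the start; "moment": the same for the moment, N m; "grip_width": finger opening in m; "gripper_force": force on a finger pad.
Only numpy, scipy, OpenCV 4.12 (cv2) and the standard library are available. Lean on these libraries where they do the work, as an engineer would, in place of code of your own. Each camera call takes 0.05 s, during which the arm holds its last target. There are 200 camera calls.

### The job

The shallow order carton on the bench is packed wrongly: take the tall bottle out from behind the big tub and stand it on the rubber mat, then slide the tub along the carton floor until it presses firmly but gently (over 6 N, never over 25 N) against the upright cardboard divider. Then stand the bottle and the white jar with the wide lid from the bench in the space in front of the tub, and let go. Leave the squat can, slim bottle, orange bottle, tape and brush where they are.

Things in the scene. Friction and masses are not known exactly. Their poses are not given: they have to be found in the camera images.
- carton: open shallow cardboard carton fixed to the bench, outside 300 (own x) x 170 (own y) x 50 mm high, walls and floor 5 mm thick (floor top 5 mm above the bench, inside 290 x 160 mm). Origin: centre of its underside, z up. The divider stands near its +x end; the empty space and the front end are towards -x. It lies roughly crosswise to the robot: +x end to the robot's left
- divider: upright card board across the carton, 6 mm thick (own x), 158 mm wide (own y), 62 mm high, on the carton floor. Origin: centre of its underside, x along the carton's x. The face to be touched is 3 mm from the origin towards -x; its place along the carton varies by 30 mm. It gives and springs back like stiff card (3 mm at 10 N, at most 10 mm); the pose given is that of its fixed foot
- tub: squat white round tub with a green-grey band, standing in the carton, 104 mm in diameter (too wide to grip), 66 mm tall, about 0.45 kg (varies). Origin: centre of its underside, z up. At least 50 mm is free between it and the carton's -x end wall at the start, where fingers fit in to push it
- bottle: tall round white bottle with a grey cap, 48 mm in diameter up to 118 mm, then a shoulder and a 32 mm cap up to 150 mm, about 0.22 kg; at the start it stands in the carton between tub and divider. Origin: centre of its underside, z up. Grip it about 105 mm above its foot, clear of the tub and divider
- jar: round white jar with a wide white lid, 60 mm in diameter at the lid (56 mm below), 90 mm tall (lid from 68 to 90 mm), about 0.22 kg, standing on the bench to the robot's right in a row with a squat can and a slim bottle, in any of the three places. Origin: centre of its underside, z up
- mat: black rubber mat, fixed, 130 x 130 x 4 mm, on the robot's left. Origin: centre of its underside
- squat_can: squat can, 70 mm across, 55 mm tall, in the row of three with the jar; bystander, not to be moved. Origin: centre of its underside
- slim_bottle: slim bottle, 38 mm across, 95 mm tall, in the row of three with the jar; bystander, not to be moved. Origin: centre of its underside
- orange_bottle: orange bottle, 64 mm across, 150 mm tall, beyond the mat; bystander, not to be moved. Origin: centre of its underside
- tape: roll of tape lying flat, 70 mm across, 48 mm tall, near the robot's base; bystander, not to be moved. Origin: centre of its underside
- brush: hand brush lying near the robot's base; bystander, not to be moved. Origin: its underside, x along it

How it is judged:
By the outcome, as a careful person would: the job done as asked, in the order asked, and still so for the second after the job is handed in, with the robot touching nothing.
It also fails if it takes over 72 s, if anything falls off the work surface, if the arm or the gripper's body presses on something with over 40 N, if the wrist force passes 120 N, or if a joint passes its speed limit or range.

## Working session

There is one attempt and no reset: what is moved stays moved. The work goes in short steps, Python scripts to look and compute and a tool call to move; the robot and the scene stay as the last step left them, time stands still between calls to the robot, and variables do not carry over. Pictures are saved under pics/ and viewed, at most 10 in all, crops included, and the job is handed in when it is done.

Besides the shell and the picture viewer there is one more tool, called as name(argument=value, ...) on one line, values as JSON. servo_tool: Moves the arm, as the interface text tells. Scaled input: -1 to 1 covers 250 mm each way for a shift and 90 degrees each way for a turn. Its arguments: {"type":"object","properties":{"commands":{"type":"array"},"claw":{"type":"number"},"squeeze":{"type":"number"}},"required":["commands"]}

```bash
ls; mkdir -p pics
cat > h.py <<'E'
import numpy as np, cv2
from bench import r
def cloud(name):
    p,d=r.grab_frame(name); m=r.camera_model(name)
    h,w=d.shape; u,v=np.meshgrid(np.arange(w),np.arange(h))
    K=np.array([[m['fx'],0,m['cx']],[0,m['fy'],m['cy']],[0,0,1.]])
    q=cv2.undistortPoints(np.stack([u,v],-1).reshape(-1,1,2).astype(np.float64),K,np.array([m['k1'],0,0,0.])).reshape(h,w,2)
    P=np.dstack([q*d[...,None],d]); T=np.array(m['extrinsics'])
    W=P@T[:3,:3].T+T[:3,3]; W[d<=0]=np.nan
    return p,W
E
python3 - <<'E'
from h import *
for c in ['scene','top']:
    p,W=cloud(c); cv2.imwrite(f'pics/{c}0.png',p[...,::-1]); np.save(c+'0.npy',W)
    print(c,np.array(r.camera_model(c)['extrinsics']).round(3).tolist())
    for t in ['carton','divider','tub','bottle','jar','mat','squat_can','slim_bottle','orange_bottle','tape','brush']:
        for o in r.boxes_of(c,t)[:2]:
            u,v=np.round(o['uv']).astype(int); print(t,(u,v),round(o['confidence'],2),W[v,u].round(3))
o=r.get_obs();print({k:np.round(x,3).tolist() for k,x in o.items()},r.tcp_to_tips)
E
```

```text
pics
scene [[-0.455, 0.495, -0.741, 1.329], [0.891, 0.267, -0.368, 0.426], [0.016, -0.827, -0.562, 0.673], [0.0, 0.0, 0.0, 1.0]]
carton (np.int64(208), np.int64(210)) 0.94 [ 0.596 -0.092  0.008]
tub (np.int64(221), np.int64(196)) 0.82 [ 0.595 -0.047  0.072]
tub (np.int64(330), np.int64(190)) 0.63 [0.388 0.198 0.047]
bottle (np.int64(241), np.int64(205)) 0.58 [0.635 0.038 0.096]
jar (np.int64(136), np.int64(174)) 0.78 [ 0.625 -0.318  0.079]
mat (np.int64(377), np.int64(222)) 0.76 [0.414 0.35  0.003]
mat (np.int64(180), np.int64(157)) 0.29 [ 0.434 -0.305  0.046]
squat_can (np.int64(180), np.int64(158)) 0.95 [ 0.434 -0.305  0.042]
slim_bottle (np.int64(157), np.int64(165)) 0.69 [ 0.517 -0.333  0.05 ]
orange_bottle (np.int64(360), np.int64(252)) 0.87 [0.684 0.353 0.112]
tape (np.int64(329), np.int64(189)) 0.71 [0.332 0.181 0.013]
brush (np.int64(242), np.int64(170)) 0.98 [ 0.367 -0.107  0.017]
top [[0.03, -0.996, 0.088, 0.408], [-1.0, -0.029, 0.009, -0.018], [-0.006, -0.088, -0.996, 1.18], [0.0, 0.0, 0.0, 1.0]]
carton (np.int64(265), np.int64(164)) 0.97 [ 0.581 -0.025  0.072]
divider (np
[... 538 characters left out ...]
nt64(159)) 0.75 [ 0.6   -0.324  0.093]
slim_bottle (np.int64(381), np.int64(198)) 0.69 [ 0.5   -0.336  0.07 ]
orange_bottle (np.int64(134), np.int64(129)) 0.6 [0.659 0.32  0.107]
tape (np.int64(180), np.int64(243)) 0.68 [0.363 0.205 0.   ]
brush (np.int64(298), np.int64(248)) 0.94 [ 0.361 -0.122  0.026]
{'clock': 1.2, 'joints': [1.234, 0.477, 0.022, 1.555, -0.011, 1.109, -0.083], 'qvel': [-0.001, 0.001, -0.001, -0.001, 0.0, -0.001, -0.002], 'tau': [-0.0, -59.634, 1.607, -28.155, 0.013, 0.001, -0.0], 'tcp_pos': [0.153, -0.657, 0.25], 'orientation': [3.121, 0.359, 0.0], 'contact_force': [-0.272, -0.165, 0.219], 'moment': [-0.008, 0.058, -0.037], 'gripper_force': 0.0, 'grip_width': 0.085} 0.019
```

```bash
python3 - <<'E'
import cv2
a=cv2.imread('pics/top0.png')[90:290,80:430]; cv2.imwrite('pics/topc.png',cv2.resize(a,None,fx=2.28,fy=2.28,interpolation=cv2.INTER_CUBIC))
E
cat > m.py <<'E'
from h import *
W=np.load('top0.npy'); S=np.load('scene0.npy')
A=np.vstack([W.reshape(-1,3),S.reshape(-1,3)]); A=A[~np.isnan(A[:,0])]
def circ(c,R,z0,z1,nm,P):
    m=(np.hypot(*(P[:,:2]-c).T)<R)&(P[:,2]>z0)&(P[:,2]<z1); q=P[m]
    if len(q)<5: print(nm,len(q)); return
    (x,y),rad=cv2.minEnclosingCircle(q[:,:2].astype(np.float32)); print(nm,len(q),'mec',round(x,4),round(y,4),round(rad,4),'mean',q.mean(0).round(4),'med',np.median(q,0).round(4))
for nm,P in [('top',W.reshape(-1,3)),('scene',S.reshape(-1,3))]:
    P=P[~np.isnan(P[:,0])]
    circ((.553,-.055),.075,.058,.075,nm+' tub',P)
    circ((.602,.02),.04,.14,.165,nm+' bottlecap',P)
    circ((.609,-.33),.05,.08,.1,nm+' jar',P)
    m=(P[:,2]>.043)&(P[:,2]<.056)&(P[:,0]>.45)&(P[:,0]<.75)&(abs(P[:,1])<.23); q=P[m]
    rc=cv2.minAreaRect(q[:,:2].astype(np.float32)); print(nm,'carton rim',len(q),rc, cv2.boxPoints(rc).round(3).tolist())
    m=(P[:,2]>.056)&(P[:,2]<.07)&(P[:,0]>.45)&(P[:,0]<.75)&(P[:,1]>.04)&(P[:,1]<.15); q=P[m]
    if len(q)>5: print(nm,'div',len(q),q.mean(0).round(4),np.linalg.svd(q[:,:2]-q[:,:2].mean(0))[2][0].round(4))
E
python3 m.py
```

```text
top tub 1082 mec 0.5546 -0.0652 0.052 mean [ 0.5537 -0.0649  0.0716] med [ 0.5541 -0.0647  0.0717]
top bottlecap 143 mec 0.6141 0.0278 0.0163 mean [0.6135 0.0277 0.1557] med [0.6135 0.0279 0.1562]
top jar 431 mec 0.6011 -0.3362 0.0314 mean [ 0.5999 -0.3358  0.091 ] med [ 0.5998 -0.3353  0.0911]
top carton rim 1012 ((0.6151103973388672, -0.010438784956932068), (0.35888442397117615, 0.24101489782333374), 78.28457641601562) [[0.460999995470047, -0.16200000047683716], [0.6970000267028809, -0.210999995470047], [0.7699999809265137, 0.14100000262260437], [0.5339999794960022, 0.1899999976158142]]
top div 162 [0.619  0.0793 0.0659] [-0.996   0.0891]
scene tub 575 mec 0.555 -0.0631 0.0531 mean [ 0.5652 -0.0661  0.0685] med [ 0.5685 -0.0657  0.0692]
scene bottlecap 128 mec 0.6151 0.0311 0.0185 mean [0.6187 0.0318 0.1506] med [0.6201 0.032  0.1529]
scene jar 207 mec 0.5986 -0.3341 0.0332 mean [ 0.6042 -0.3308  0.0873] med [ 0.6053 -0.3296  0.0881]
scene carton rim 1141 ((0.617042064666748, -0.004587382078170776), (0.37010228633880615, 0.24003314971923828), 78.48575592041016) [[0.46299999952316284, -0.16200000047683716], [0.6980000138282776, -0.20999999344348907], [0.7720000147819519, 0.15299999713897705], [0.5360000133514404, 0.20100000500679016]]
scene div 471 [0.6681 0.0828 0.063 ] [0.9993 0.0364]
```

View pics/topc.png

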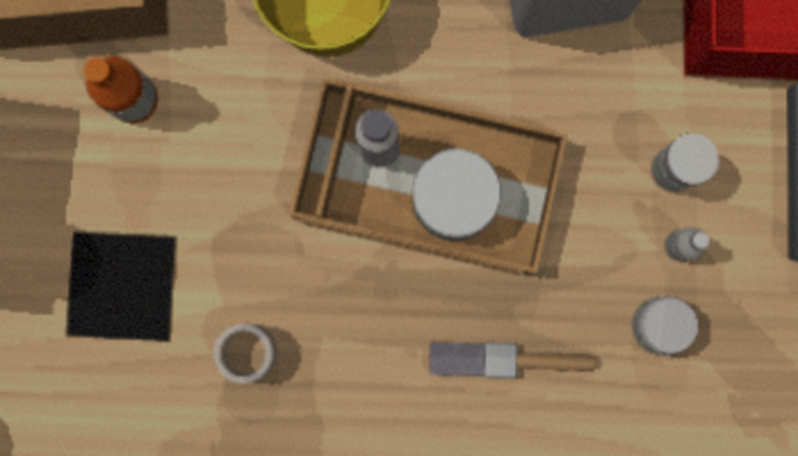

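View pics/scene0.png

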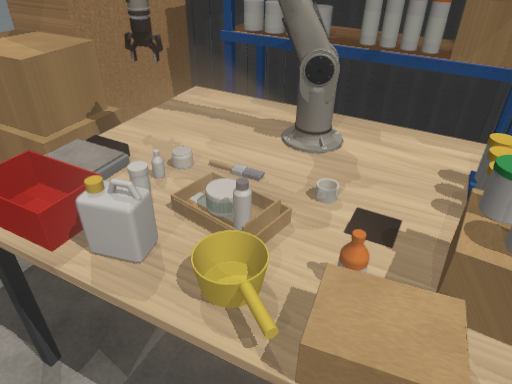

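```bash
cat > m2.py <<'E'
from h import *
from scipy.optimize import minimize
W=np.load('top0.npy').reshape(-1,3); S=np.load('scene0.npy').reshape(-1,3)
def loc(P,c,th): 
    R=np.array([[np.cos(th),-np.sin(th)],[np.sin(th),np.cos(th)]]); return (P[:,:2]-c)@R
for nm,P in [('top',W),('scene',S)]:
    P=P[~np.isnan(P[:,0])]; P=P[(P[:,2]>.04)&(P[:,2]<.056)]
    l=loc(P,np.array([.583,-.024]),np.radians(77)); P=P[(abs(l[:,0])<.17)&(abs(l[:,1])<.105)&((abs(l[:,0])>.125)|(abs(l[:,1])>.06))]
    def cost(v):
        l=abs(loc(P,v[:2],v[2])); d=np.minimum(abs(l[:,0]-.1475)+.0*l[:,1],abs(l[:,1]-.0825)); return np.sum(np.minimum(d,.01))
    v=min((minimize(cost,[.583+a,-.024+b,np.radians(77+c)],method='Nelder-Mead',options=dict(xatol=1e-5,fatol=1e-6)) for a in(-.006,0,.006) for b in (-.006,0,.006) for c in (-2,2)),key=lambda s:s.fun)
    c=v.x; print(nm,len(P),c[:2].round(4),np.degrees(c[2]).round(2),v.fun/len(P))
    Q=(W if nm=='top' else S); Q=Q[~np.isnan(Q[:,0])]; l=loc(Q,c[:2],c[2]); 
    m=(Q[:,2]>.057)&(Q[:,2]<.072)&(l[:,0]>.07)&(l[:,0]<.14)&(abs(l[:,1])<.08); q=l[m]
    print('div local x',np.median(q[:,0]).round(4),q[:,0].mean().round(4),np.polyfit(q[:,1],q[:,0],1).round(4),len(q),np.percentile(q[:,0],[5,95]).round(4))
    for n,b in [('tub',(.5546,-.0650)),('bottle',(.6141,.0278))]: print(n,loc(np.array([b]),c[:2],c[2]).round(4))
P=W[~np.isnan(W[:,0])]
m=(abs(P[:,0]-.43)<.1)&(abs(P[:,1]-.35)<.1)
print('mark',)
for t in ['mat','carton','divider','jar','bottle','tub']:
    for o in r.mark_of('top',t)[:1]: print(t,o['uv'],o['confidence'])
E
python3 m2.py; python3 -c "
from h import *
W=np.load('top0.npy'); a=cv2.imread('pics/top0.png'); g=a.max(2); m=(g<45)
mm=np.zeros_like(m); mm[170:260,90:175]=m[170:260,90:175]; q=W[mm]; q=q[~np.isnan(q[:,0])]; print(len(q),q.mean(0).round(4),cv2.minAreaRect(q[:,:2].astype(np.float32)))
"
```

```text
top 1020 [ 0.5777 -0.0323] 78.71 0.002286532833062528
div local x 0.1135 0.1133 [0.0056 0.1133] 155 [0.111  0.1168]
tub [[-0.0366  0.0162]]
bottle [[ 0.0661 -0.024 ]]
scene 823 [ 0.5802 -0.0296] 78.46 0.00213312804969267
div local x 0.1132 0.1057 [0.102  0.1068] 247 [0.0763 0.1161]
tub [[-0.0398  0.018 ]]
bottle [[ 0.063  -0.0217]]
mark
mat [131.2, 215.9] 0.85
carton [228.4, 159.3] 0.74
divider [229.6, 159.0] 0.67
jar [377.4, 161.1] 0.84
bottle [247.5, 154.9] 0.71
tub [276.6, 176.2] 0.74
1949 [0.4368 0.342  0.0049] ((0.4370265603065491, 0.34227970242500305), (0.1287042200565338, 0.1251201331615448), 88.82127380371094)
```

The top crop shows the carton with corners at about (325,83), (565,137), (540,272) and (293,215). The divider runs along (348,90)–(322,215), the bottle cap is at (376,125) and the tub at (456,193). The jar is the farthest of the row at (692,158), and the mat is at (120,287). The scene view agrees: the bottle (241,205) is between tub and divider, and the jar is at (138,178).

I'll keep the tool's x along the carton's +x (yaw 78.6°).

servo_tool(commands=[[[0.8,-0.75,0],[0,0,-0.728]],[[0.8,-0.75,0],[0,0,-0.728]],[[0.8,-0.75,0],[0,0,-0.728]],[[0.8,-0.75,0],[0,0,-0.728]],[[0.8,-0.75,0],[0,0,-0.728]],[[0.8,-0.75,0],[0,0,-0.728]],[[0.8,-0.75,0],[0,0,-0.728]],[[0.8,-0.75,0],[0,0,-0.728]],[[0.8,-0.75,0],[0,0,-0.728]],[[0.8,-0.75,0],[0,0,-0.728]]], claw=0, squeeze=40)

```text
clock: 2.5
tcp_pos: [0.3052, -0.4296, 0.2504]
orientation: [2.434, 1.987, -0.0]
contact_force: [0.2, -0.5, 0.3]
grip_width: 0.0856
gripper_force: 0.0
```

```bash
cat >> h.py <<'E'
from scipy.spatial.transform import Rotation as Ro
TH=np.radians(78.6); C=np.array([.5785,-.031])
def cart(x,y): return C+np.array([[np.cos(TH),-np.sin(TH)],[np.sin(TH),np.cos(TH)]])@[x,y]
def st():
    o=r.get_obs(); print('t',round(o['clock'],2),'p',np.round(o['tcp_pos'],4),'rv',np.round(o['orientation'],3),'F',np.round(o['contact_force'],1),'w',round(o['grip_width'],4),'g',round(o['gripper_force'],1),'q',np.round(o['joints'],2)); return o
def to(xy,z,th=TH,label='',frm=None,R=None):
    o=r.get_obs(); p=np.array(o['tcp_pos']) if frm is None else np.array(frm)
    R=Ro.from_rotvec(o['orientation']); G=Ro.from_matrix(np.column_stack([[np.cos(th),np.sin(th),0],[np.sin(th),-np.cos(th),0],[0,0,-1]]))
    s=R.inv().apply(np.array([*xy,z])-p)/.25; t=(R.inv()*G).as_rotvec()/(np.pi/2); print(label,'shift',s.round(4),'turn',t.round(4),'tgt',np.round([*xy,z],4)); return np.array([*xy,z])
E
python3 -c "
from h import *
st(); to((.6141,.0285),.25)"
```

```text
t 2.5 p [ 0.3052 -0.4296  0.2504] rv [ 2.434  1.987 -0.   ] F [ 0.2 -0.5  0.3] w 0.0856 g 0.0 q [ 1.08  0.25 -0.29  1.89  0.08  1.01  0.55]
 shift [2.0429e+00 8.4370e-01 1.3000e-03] turn [ 0.0001  0.0001 -0.0017] tgt [0.6141 0.0285 0.25  ]
```

servo_tool(commands=[[[1,0.42,0],[0,0,0]],[[1,0.42,0],[0,0,0]],[[1,0.42,0],[0,0,0]],[[1,0.42,0],[0,0,0]],[[1,0.42,0],[0,0,0]],[[1,0.42,0],[0,0,0]]])

```text
clock: 3.1
tcp_pos: [0.4602, -0.2004, 0.2508]
orientation: [2.427, 1.994, 0.004]
contact_force: [-1.0, -0.8, 0.2]
grip_width: 0.085
gripper_force: 0.0
```

servo_tool(commands=[[[1,0.42,0],[0,0,0]],[[1,0.42,0],[0,0,0]],[[1,0.42,0],[0,0,0]],[[1,0.42,0],[0,0,0]],[[1,0.42,0],[0,0,0]],[[1,0.42,0],[0,0,0]],[[1,0.42,0],[0,0,0]],[[1,0.42,0],[0,0,0]]])

```text
clock: 3.9
tcp_pos: [0.6097, 0.0189, 0.2499]
orientation: [-2.432, -1.989, 0.002]
contact_force: [0.0, -0.6, -0.4]
grip_width: 0.085
gripper_force: 0.0
```

```bash
python3 -c "
from h import *
st(); to((.6141,.0285),.110)"
```

```text
t 3.9 p [0.6097 0.0189 0.2499] rv [-2.432e+00 -1.989e+00  2.000e-03] F [ 0.  -0.6 -0.4] w 0.085 g 0.0 q [ 0.28  0.42 -0.54  1.69  0.24  1.1  -0.54]
 shift [0.0414 0.0102 0.5594] turn [-0.0005  0.0004 -0.0005] tgt [0.6141 0.0285 0.11  ]
```

servo_tool(commands=[[[0.041,0.01,0],[0,0,0]],[[0.041,0.01,0.1],[0,0,0]],[[0.041,0.01,0.2],[0,0,0]],[[0.041,0.01,0.3],[0,0,0]],[[0.041,0.01,0.4],[0,0,0]],[[0.041,0.01,0.5],[0,0,0]],[[0.041,0.01,0.559],[0,0,0]],[[0.041,0.01,0.559],[0,0,0]]])

```text
clock: 4.7
tcp_pos: [0.6129, 0.0278, 0.1087]
orientation: [-2.431, -1.987, 0.005]
contact_force: [-0.9, -0.4, 0.5]
grip_width: 0.0856
gripper_force: 0.0
```

servo_tool(commands=[[[0,0,0],[0,0,0]],[[0,0,0],[0,0,0]],[[0,0,0],[0,0,0]],[[0,0,0],[0,0,0]],[[0,0,0],[0,0,0]],[[0,0,0],[0,0,0]],[[0,0,0],[0,0,0]],[[0,0,0],[0,0,0]]], claw=1, squeeze=40)

```text
clock: 5.5
tcp_pos: [0.6152, 0.029, 0.1122]
orientation: [2.43, 1.989, 0.003]
contact_force: [-2.3, -0.6, 6.3]
grip_width: 0.0463
gripper_force: 41.0
```

```bash
python3 -c "
from h import *
st(); to((.437,.342),.23)"
```

```text
t 5.5 p [0.6152 0.029  0.1122] rv [2.43  1.989 0.003] F [-2.3 -0.6  6.3] w 0.0463 g 41.0 q [ 0.21  0.58 -0.49  1.79  0.35  0.85 -0.64]
 shift [ 1.0867 -0.9446 -0.4728] turn [ 0.0015 -0.0002  0.0002] tgt [0.437 0.342 0.23 ]
```

servo_tool(commands=[[[0,0,-0.05],[0,0,0]],[[0,0,-0.15],[0,0,0]],[[0,0,-0.27],[0,0,0]],[[0,0,-0.4],[0,0,0]],[[0,0,-0.48],[0,0,0]],[[0.1,-0.09,-0.48],[0,0,0]],[[0.22,-0.2,-0.48],[0,0,0]],[[0.35,-0.31,-0.48],[0,0,0]],[[0.48,-0.42,-0.48],[0,0,0]],[[0.6,-0.53,-0.48],[0,0,0]],[[0.7,-0.61,-0.48],[0,0,0]],[[0.8,-0.7,-0.48],[0,0,0]],[[0.8,-0.7,-0.48],[0,0,0]]])

```text
clock: 6.8
tcp_pos: [0.4786, 0.2648, 0.2318]
orientation: [-2.42, -1.999, -0.003]
contact_force: [0.4, 0.0, -2.3]
grip_width: 0.047
gripper_force: 42.1
```

```bash
python3 -c "
from h import *
st(); to((.437,.342),.23); to((.437,.342),.112)"
```

```text
t 6.8 p [0.4786 0.2648 0.2318] rv [-2.42  -1.999 -0.003] F [ 0.4  0.  -2.3] w 0.047 g 42.1 q [-0.09  0.36 -0.65  1.85  0.25  1.02 -1.03]
 shift [ 0.2717 -0.2217  0.0081] turn [-0.0006 -0.0018  0.0057] tgt [0.437 0.342 0.23 ]
 shift [ 0.2703 -0.2212  0.4801] turn [-0.0006 -0.0018  0.0057] tgt [0.437 0.342 0.112]
```

servo_tool(commands=[[[0.09,-0.07,0],[0,0,0]],[[0.18,-0.15,0],[0,0,0]],[[0.27,-0.221,0],[0,0,0]],[[0.27,-0.221,0.1],[0,0,0]],[[0.27,-0.221,0.2],[0,0,0]],[[0.27,-0.221,0.3],[0,0,0]],[[0.27,-0.221,0.4],[0,0,0]],[[0.27,-0.221,0.45],[0,0,0]],[[0.27,-0.221,0.472],[0,0,0]],[[0.27,-0.221,0.472],[0,0,0]]])

```text
clock: 7.8
tcp_pos: [0.4414, 0.3365, 0.1127]
orientation: [2.431, 1.99, -0.0]
contact_force: [0.0, -0.1, -2.6]
grip_width: 0.047
gripper_force: 42.0
```

servo_tool(commands=[[[0,0,0.006],[0,0,0]],[[0,0,0.006],[0,0,0]]])

```text
clock: 8.0
tcp_pos: [0.4419, 0.337, 0.112]
orientation: [2.431, 1.99, 0.003]
contact_force: [0.3, -0.4, -2.1]
grip_width: 0.0467
gripper_force: 42.1
```

servo_tool(commands=[[[0,0,0.004],[0,0,0]],[[0,0,0.008],[0,0,0]],[[0,0,0.008],[0,0,0]]])

```text
clock: 8.3
tcp_pos: [0.4419, 0.3376, 0.1112]
orientation: [2.43, 1.99, 0.004]
contact_force: [-2.8, -2.1, 12.1]
grip_width: 0.047
gripper_force: 43.4
```

servo_tool(commands=[[[0,0,-0.004],[0,0,0]],[[0,0,-0.004],[0,0,0]]])

```text
clock: 8.5
tcp_pos: [0.4419, 0.3372, 0.1112]
orientation: [2.431, 1.99, 0.003]
contact_force: [-1.5, -0.9, 7.4]
grip_width: 0.0468
gripper_force: 42.9
```

servo_tool(commands=[[[0,0,0],[0,0,0]],[[0,0,0],[0,0,0]],[[0,0,0],[0,0,0]],[[0,0,0],[0,0,0]],[[0,0,0],[0,0,0]],[[0,0,-0.1],[0,0,0]],[[0,0,-0.25],[0,0,0]],[[0,0,-0.4],[0,0,0]],[[0,0,-0.5],[0,0,0]],[[0,0,-0.5],[0,0,0]]], claw=0)

```text
clock: 9.5
tcp_pos: [0.4428, 0.3383, 0.2389]
orientation: [2.43, 1.99, 0.011]
contact_force: [0.4, -0.5, -0.3]
grip_width: 0.0853
gripper_force: 0.0
```

```bash
python3 -c "
from h import *
st()
p,W=cloud('scene'); cv2.imwrite('pics/s1.png',cv2.resize(p[120:300,120:440,::-1],None,fx=2.4,fy=2.4)); p,W=cloud('top'); np.save('top1.npy',W); P=W.reshape(-1,3); P=P[~np.isnan(P[:,0])]
exec(open('m.py').read().split('for nm,P')[0].split('A=np')[0]) if 0 else None
def circ(c,R,z0,z1,nm):
    q=P[(np.hypot(*(P[:,:2]-c).T)<R)&(P[:,2]>z0)&(P[:,2]<z1)]; print(nm,len(q),q.mean(0).round(4) if len(q) else '')
circ((.5546,-.065),.07,.06,.078,'tub')
circ((.44,.34),.03,.1,.17,'bottle')
c=np.linalg.inv(np.array([[np.cos(TH),-np.sin(TH)],[np.sin(TH),np.cos(TH)]]))@(np.array([.5543,-.065])-C); print(c)
to(cart(-.117,c[1]),.23); to(cart(-.117,c[1]),.042)
"
```

```text
t 9.5 p [0.4428 0.3383 0.2389] rv [2.43  1.99  0.011] F [ 0.4 -0.5 -0.3] w 0.0853 g 0.0 q [-0.22  0.37 -0.67  1.82  0.27  1.04 -1.2 ]
tub 1192 [ 0.5539 -0.0651  0.0719]
bottle 323 [0.4426 0.3285 0.1384]
[-0.03811253  0.01700221]
 shift [-1.8004  0.7595  0.0206] turn [ 0.0005 -0.0001  0.0001] tgt [ 0.5387 -0.1423  0.23  ]
 shift [-1.8006  0.759   0.7726] turn [ 0.0005 -0.0001  0.0001] tgt [ 0.5387 -0.1423  0.042 ]
```

View pics/s1.png

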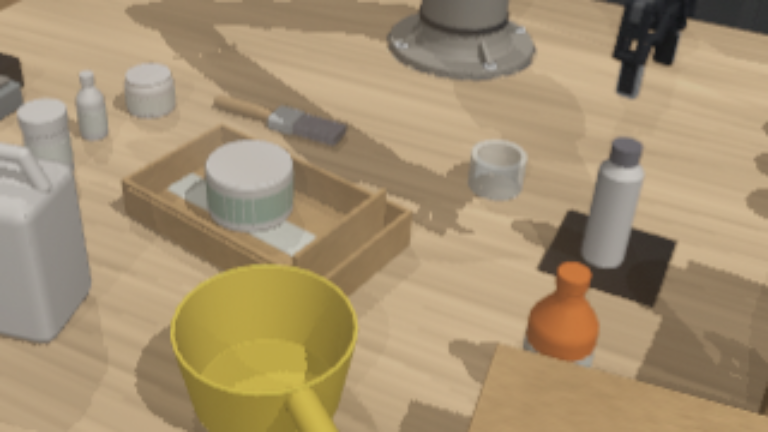

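The crop shows the bottle standing upright on the mat at (608,210), the tub untouched in the carton at (250,185), and the divider at (340,240). Next I go behind the tub with the fingers half open.

servo_tool(commands=[[[-0.9,0.38,0],[0,0,0]],[[-0.9,0.38,0],[0,0,0]],[[-0.9,0.38,0],[0,0,0]],[[-0.9,0.38,0],[0,0,0]],[[-0.9,0.38,0],[0,0,0]],[[-0.9,0.38,0],[0,0,0]]], claw=0.45)

```text
clock: 10.2
tcp_pos: [0.4903, 0.0893, 0.2329]
orientation: [2.441, 1.977, -0.008]
contact_force: [0.0, -0.0, -0.9]
grip_width: 0.0472
gripper_force: 0.0
```

servo_tool(commands=[[[-0.9,0.38,0],[0,0,0]],[[-0.9,0.38,0],[0,0,0]],[[-0.9,0.38,0],[0,0,0]],[[-0.9,0.38,0],[0,0,0]],[[-0.9,0.38,0],[0,0,0]],[[-0.9,0.38,0],[0,0,0]],[[-0.9,0.38,0],[0,0,0]],[[-0.9,0.38,0],[0,0,0]]])

```text
clock: 11.0
tcp_pos: [0.5384, -0.1402, 0.234]
orientation: [-2.427, -1.992, 0.001]
contact_force: [0.6, 0.6, -0.5]
grip_width: 0.0469
gripper_force: 0.0
```

```bash
python3 -c "
from h import *
st(); to(cart(-.117,.017),.23); to(cart(-.117,.017),.042)"
```

```text
t 11.0 p [ 0.5384 -0.1402  0.234 ] rv [-2.427e+00 -1.992e+00  1.000e-03] F [ 0.6  0.6 -0.5] w 0.0469 g 0.0 q [ 0.52  0.34 -0.47  1.83  0.18  1.01 -0.21]
 shift [-0.0081  0.003   0.0161] turn [-0.0013 -0.0006  0.0017] tgt [ 0.5387 -0.1423  0.23  ]
 shift [-0.0088  0.0045  0.7681] turn [-0.0013 -0.0006  0.0017] tgt [ 0.5387 -0.1423  0.042 ]
```

servo_tool(commands=[[[-0.008,0.004,0.15],[0,0,0]],[[-0.008,0.004,0.3],[0,0,0]],[[-0.008,0.004,0.42],[0,0,0]],[[-0.008,0.004,0.52],[0,0,0]],[[-0.008,0.004,0.6],[0,0,0]],[[-0.008,0.004,0.66],[0,0,0]],[[-0.008,0.004,0.72],[0,0,0]],[[-0.008,0.004,0.766],[0,0,0]],[[-0.008,0.004,0.766],[0,0,0]]])

```text
clock: 11.9
tcp_pos: [0.5387, -0.1438, 0.0423]
orientation: [-2.429, -1.99, 0.002]
contact_force: [-0.3, 0.6, 0.7]
grip_width: 0.047
gripper_force: 0.0
```

```bash
python3 -c "
from h import *
st(); p,W=cloud('top'); cv2.imwrite('pics/t2.png',cv2.resize(p[110:230,190:350,::-1],None,fx=4,fy=4,interpolation=cv2.INTER_CUBIC))"
```

```text
t 11.9 p [ 0.5387 -0.1438  0.0423] rv [-2.429e+00 -1.990e+00  2.000e-03] F [-0.3  0.6  0.7] w 0.047 g 0.0 q [ 0.44  0.6  -0.37  1.96  0.35  0.65 -0.35]
```

View pics/t2.png

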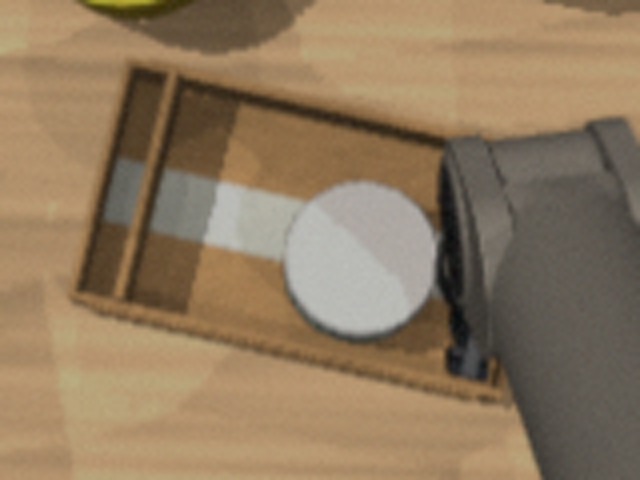

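The crop shows the fingers down in the gap right of the tub (about (465,330)), clear of tub and end wall, with the tub at (362,260).

servo_tool(commands=[[[0.04,0,0],[0,0,0]],[[0.07,0,0],[0,0,0]],[[0.09,0,0],[0,0,0]],[[0.11,0,0],[0,0,0]],[[0.13,0,0],[0,0,0]],[[0.15,0,0],[0,0,0]],[[0.17,0,0],[0,0,0]],[[0.19,0,0],[0,0,0]],[[0.2,0,0],[0,0,0]],[[0.2,0,0],[0,0,0]]])

```text
clock: 12.95
tcp_pos: [0.5497, -0.0955, 0.0439]
orientation: [2.43, 1.989, 0.0]
contact_force: [1.3, -2.9, 2.4]
grip_width: 0.0472
gripper_force: 1.9
```

servo_tool(commands=[[[0.02,0,0],[0,0,0]],[[0.04,0,0],[0,0,0]],[[0.06,0,0],[0,0,0]],[[0.08,0,0],[0,0,0]],[[0.1,0,0],[0,0,0]],[[0.12,0,0],[0,0,0]],[[0.14,0,0],[0,0,0]],[[0.16,0,0],[0,0,0]],[[0.18,0,0],[0,0,0]],[[0.2,0,0],[0,0,0]]])

```text
clock: 13.95
tcp_pos: [0.5591, -0.0472, 0.0437]
orientation: [2.431, 1.989, -0.002]
contact_force: [-0.5, -5.2, 4.3]
grip_width: 0.0468
gripper_force: 3.1
```

```bash
cat > loc.py <<'E'
from h import *
Ri=np.array([[np.cos(TH),np.sin(TH)],[-np.sin(TH),np.cos(TH)]])
o=st(); print('tcp local',(Ri@(np.array(o['tcp_pos'][:2])-C)).round(4),'F local',(Ri@np.array(o['contact_force'][:2])).round(2))
p,W=cloud('top'); P=W.reshape(-1,3); P=P[~np.isnan(P[:,0])]; L=(P[:,:2]-C)@Ri.T
m=(abs(L[:,1])<.078)&(L[:,0]>-.1)&(L[:,0]<.098)&(P[:,2]>.067)&(P[:,2]<.077); q=L[m]
e=cv2.minEnclosingCircle(q.astype(np.float32)); print('tub local mean',q.mean(0).round(4),'mec',np.round(e[0],4),round(e[1],4),len(q))
m=(abs(L[:,1])<.078)&(L[:,0]>.1)&(L[:,0]<.135)&(P[:,2]>.055)&(P[:,2]<.0675); q=L[m]; print('div',np.median(q[:,0]).round(4),q[:,0].mean().round(4),len(q))
E
python3 loc.py
```

```text
t 13.95 p [ 0.5591 -0.0472  0.0437] rv [ 2.431e+00  1.989e+00 -2.000e-03] F [-0.5 -5.2  4.3] w 0.0468 g 3.1 q [ 0.26  0.6  -0.37  1.95  0.35  0.65 -0.53]
tcp local [-0.0197  0.0158] F local [-5.21 -0.53]
tub local mean [0.0506 0.027 ] mec [0.0374 0.0174] 0.0513 716
div 0.1112 0.1118 83
```

servo_tool(commands=[[[0.012,0,0],[0,0,0]],[[0.024,0,0],[0,0,0]],[[0.036,0,0],[0,0,0]],[[0.048,0,0],[0,0,0]],[[0.056,0,0],[0,0,0]],[[0.06,0,0],[0,0,0]]])

```text
clock: 14.6
tcp_pos: [0.562, -0.0322, 0.0436]
orientation: [2.431, 1.989, -0.001]
contact_force: [-1.0, -5.3, 4.8]
grip_width: 0.0469
gripper_force: 3.0
```

servo_tool(commands=[[[0.004,0,0],[0,0,0]],[[0.008,0,0],[0,0,0]]])

```text
clock: 14.8
tcp_pos: [0.5623, -0.0305, 0.0436]
orientation: [2.431, 1.989, -0.002]
contact_force: [-0.2, -6.6, 4.6]
grip_width: 0.0468
gripper_force: 3.1
```

servo_tool(commands=[[[0.004,0,0],[0,0,0]],[[0.008,0,0],[0,0,0]]])

```text
clock: 15.0
tcp_pos: [0.5627, -0.0286, 0.0436]
orientation: [2.431, 1.989, -0.002]
contact_force: [-1.1, -5.8, 4.5]
grip_width: 0.0472
gripper_force: 3.0
```

servo_tool(commands=[[[0.004,0,0],[0,0,0]],[[0.008,0,0],[0,0,0]]])

```text
clock: 15.2
tcp_pos: [0.563, -0.0267, 0.0436]
orientation: [2.431, 1.989, -0.002]
contact_force: [-1.3, -6.4, 5.0]
grip_width: 0.0467
gripper_force: 3.7
```

servo_tool(commands=[[[0.004,0,0],[0,0,0]],[[0.006,0,0],[0,0,0]]])

```text
clock: 15.4
tcp_pos: [0.5632, -0.0263, 0.0436]
orientation: [2.431, 1.988, -0.004]
contact_force: [-1.6, -8.5, 6.3]
grip_width: 0.0473
gripper_force: 4.6
```

servo_tool(commands=[[[0.004,0,0],[0,0,0]],[[0.006,0,0],[0,0,0]]])

```text
clock: 15.6
tcp_pos: [0.5633, -0.0257, 0.0436]
orientation: [2.432, 1.987, -0.005]
contact_force: [-1.7, -11.2, 7.7]
grip_width: 0.0474
gripper_force: 5.5
```

```bash
python3 loc.py
```

```text
t 15.6 p [ 0.5633 -0.0257  0.0436] rv [ 2.432  1.987 -0.005] F [ -1.7 -11.2   7.7] w 0.0474 g 5.5 q [ 0.22  0.6  -0.37  1.95  0.35  0.66 -0.57]
tcp local [0.0022 0.016 ] F local [-11.34  -0.59]
tub local mean [0.0705 0.0311] mec [0.06   0.0184] 0.0509 558
div 0.1125 0.1129 93
```

servo_tool(commands=[[[0.004,0,0],[0,0,0]],[[0.008,0,0],[0,0,0]],[[0.008,0,0],[0,0,0]]])

```text
clock: 15.95
tcp_pos: [0.5634, -0.0249, 0.0436]
orientation: [2.432, 1.985, -0.007]
contact_force: [-3.0, -11.9, 8.5]
grip_width: 0.0473
gripper_force: 6.3
```

servo_tool(commands=[[[0.004,0,0],[0,0,0]],[[0.008,0,0],[0,0,0]],[[0.008,0,0],[0,0,0]]])

```text
clock: 16.25
tcp_pos: [0.5635, -0.0242, 0.0436]
orientation: [2.432, 1.984, -0.01]
contact_force: [-4.1, -15.7, 10.1]
grip_width: 0.047
gripper_force: 7.6
```

servo_tool(commands=[[[0.004,0,0],[0,0,0]],[[0.008,0,0],[0,0,0]],[[0.012,0,0],[0,0,0]],[[0.012,0,0],[0,0,0]]])

```text
clock: 16.65
tcp_pos: [0.5637, -0.0231, 0.0436]
orientation: [2.433, 1.982, -0.013]
contact_force: [-5.7, -19.5, 12.3]
grip_width: 0.0467
gripper_force: 9.5
```

```bash
python3 loc.py
```

```text
t 16.65 p [ 0.5637 -0.0231  0.0436] rv [ 2.433  1.982 -0.013] F [ -5.7 -19.5  12.3] w 0.0467 g 9.5 q [ 0.21  0.6  -0.37  1.95  0.35  0.66 -0.58]
tcp local [0.0048 0.0161] F local [-20.23   1.72]
tub local mean [0.0722 0.0329] mec [0.0638 0.0195] 0.0515 502
div 0.1158 0.1159 82
```

servo_tool(commands=[[[-0.01,0,0],[0,0,0]],[[-0.02,0,0],[0,0,0]],[[-0.04,0,0],[0,0,0]],[[-0.08,0,0],[0,0,0]],[[-0.16,0,0],[0,0,0]],[[-0.24,0,0],[0,0,0]],[[-0.24,0,-0.15],[0,0,0]],[[-0.24,0,-0.35],[0,0,0]],[[-0.24,0,-0.55],[0,0,0]],[[-0.24,0,-0.75],[0,0,0]],[[-0.24,0,-0.75],[0,0,0]]])

```text
clock: 17.8
tcp_pos: [0.5574, -0.0737, 0.238]
orientation: [2.423, 1.986, 0.015]
contact_force: [-0.1, 0.2, -0.2]
grip_width: 0.0472
gripper_force: 0.0
```

```bash
python3 loc.py; python3 -c "
from h import *
W=np.load('top1.npy');P=W.reshape(-1,3); P=P[~np.isnan(P[:,0])]
q=P[(np.hypot(P[:,0]-.442,P[:,1]-.336)<.03)&(P[:,2]>.145)&(P[:,2]<.165)]; print('cap',q.mean(0).round(4),cv2.minEnclosingCircle(q[:,:2].astype(np.float32)))
to((.442,.3375),.24); to((.442,.3375),.111)"
```

```text
t 17.8 p [ 0.5574 -0.0737  0.238 ] rv [2.423 1.986 0.015] F [-0.1  0.2 -0.2] w 0.0472 g 0.0 q [ 0.41  0.34 -0.48  1.83  0.18  1.01 -0.34]
tcp local [-0.046   0.0122] F local [0.18 0.12]
tub local mean [0.0554 0.0174] mec [0.0583 0.0171] 0.052 1075
div 0.1124 0.1125 96
cap [0.4429 0.3339 0.1544] ((0.4427470564842224, 0.33484381437301636), 0.017262324690818787)
 shift [ 1.5246 -0.7684 -0.0253] turn [ 0.0046 -0.0009  0.0008] tgt [0.442  0.3375 0.24  ]
 shift [ 1.5239 -0.7722  0.4907] turn [ 0.0046 -0.0009  0.0008] tgt [0.442  0.3375 0.111 ]
```

servo_tool(commands=[[[0.76,-0.385,0],[0,0,0]],[[0.76,-0.385,0],[0,0,0]],[[0.76,-0.385,0],[0,0,0]],[[0.76,-0.385,0],[0,0,0]],[[0.76,-0.385,0],[0,0,0]],[[0.76,-0.385,0],[0,0,0]]], claw=0)

```text
clock: 18.45
tcp_pos: [0.4948, 0.1333, 0.2298]
orientation: [-2.423, -1.996, 0.002]
contact_force: [0.7, 0.0, -0.0]
grip_width: 0.0853
gripper_force: 0.0
```

servo_tool(commands=[[[0.76,-0.385,0],[0,0,0]],[[0.76,-0.385,0],[0,0,0]],[[0.76,-0.385,0],[0,0,0]],[[0.76,-0.385,0],[0,0,0]],[[0.76,-0.385,0],[0,0,0]],[[0.76,-0.385,0],[0,0,0]],[[0.76,-0.385,0],[0,0,0]],[[0.76,-0.385,0],[0,0,0]]])

```text
clock: 19.25
tcp_pos: [0.4411, 0.3329, 0.2303]
orientation: [2.434, 1.985, -0.002]
contact_force: [0.8, 0.3, 1.0]
grip_width: 0.085
gripper_force: 0.0
```

```bash
python3 -c "
from h import *
st(); to((.4425,.337),.109)"
```

```text
t 19.25 p [0.4411 0.3329 0.2303] rv [ 2.434e+00  1.985e+00 -2.000e-03] F [0.8 0.3 1. ] w 0.085 g 0.0 q [-0.24  0.37 -0.65  1.84  0.26  1.02 -1.19]
 shift [0.0181 0.0022 0.4853] turn [ 0.      0.0013 -0.0022] tgt [0.4425 0.337  0.109 ]
```

servo_tool(commands=[[[0.016,0.002,0],[0,0,0]],[[0.016,0.002,0.1],[0,0,0]],[[0.016,0.002,0.2],[0,0,0]],[[0.016,0.002,0.3],[0,0,0]],[[0.016,0.002,0.4],[0,0,0]],[[0.016,0.002,0.485],[0,0,0]],[[0.016,0.002,0.485],[0,0,0]],[[0.016,0.002,0.485],[0,0,0]]])

```text
clock: 20.05
tcp_pos: [0.4414, 0.3393, 0.1101]
orientation: [2.432, 1.989, -0.0]
contact_force: [-0.2, -0.2, 0.2]
grip_width: 0.0855
gripper_force: 0.0
```

servo_tool(commands=[[[0,0,0],[0,0,0]],[[0,0,0],[0,0,0]],[[0,0,0],[0,0,0]],[[0,0,0],[0,0,0]],[[0,0,0],[0,0,0]],[[0,0,0],[0,0,0]],[[0,0,0],[0,0,0]],[[0,0,0],[0,0,0]]], claw=1, squeeze=40)

```text
clock: 20.85
tcp_pos: [0.4416, 0.3401, 0.1111]
orientation: [2.43, 1.99, 0.003]
contact_force: [0.3, -1.1, 5.3]
grip_width: 0.047
gripper_force: 40.7
```

servo_tool(commands=[[[0,0,-0.05],[0,0,0]],[[0,0,-0.15],[0,0,0]],[[0,0,-0.27],[0,0,0]],[[0,0,-0.4],[0,0,0]],[[0,0,-0.48],[0,0,0]],[[0,0,-0.48],[0,0,0]],[[0,0,-0.48],[0,0,0]]])

```text
clock: 21.55
tcp_pos: [0.4407, 0.3392, 0.2297]
orientation: [2.43, 1.99, -0.0]
contact_force: [-0.9, -0.0, -3.3]
grip_width: 0.0472
gripper_force: 42.0
```

```bash
python3 -c "
from h import *
st(); to(cart(-.05,.045),.23); to(cart(-.05,.045),.114)"
```

```text
t 21.55 p [0.4407 0.3392 0.2297] rv [ 2.43  1.99 -0.  ] F [-0.9 -0.  -3.3] w 0.0472 g 42.0 q [-0.25  0.38 -0.65  1.83  0.26  1.02 -1.2 ]
 shift [-1.5431e+00  6.5230e-01 -7.0000e-04] turn [0.0002 0.0002 0.0003] tgt [ 0.5245 -0.0711  0.23  ]
 shift [-1.543   0.6521  0.4633] turn [0.0002 0.0002 0.0003] tgt [ 0.5245 -0.0711  0.114 ]
```

servo_tool(commands=[[[-0.08,0.034,0],[0,0,0]],[[-0.2,0.085,0],[0,0,0]],[[-0.36,0.152,0],[0,0,0]],[[-0.52,0.22,0],[0,0,0]],[[-0.66,0.28,0],[0,0,0]],[[-0.77,0.326,0],[0,0,0]],[[-0.77,0.326,0],[0,0,0]]])

```text
clock: 22.25
tcp_pos: [0.4827, 0.1289, 0.2276]
orientation: [2.438, 1.981, -0.008]
contact_force: [0.7, 0.5, -3.0]
grip_width: 0.0466
gripper_force: 42.0
```

servo_tool(commands=[[[-0.08,0.034,0],[0,0,0]],[[-0.2,0.085,0],[0,0,0]],[[-0.36,0.152,0],[0,0,0]],[[-0.52,0.22,0],[0,0,0]],[[-0.66,0.28,0],[0,0,0]],[[-0.74,0.312,0],[0,0,0]],[[-0.77,0.326,0],[0,0,0]],[[-0.77,0.326,0],[0,0,0]],[[-0.77,0.326,0],[0,0,0]]])

```text
clock: 23.15
tcp_pos: [0.5244, -0.0678, 0.2292]
orientation: [-2.427, -1.992, 0.0]
contact_force: [0.1, 0.4, -2.2]
grip_width: 0.0467
gripper_force: 42.0
```

```bash
python3 -c "
from h import *
st(); to(cart(-.048,.045),.23); to(cart(-.048,.045),.114)"
```

```text
t 23.15 p [ 0.5244 -0.0678  0.2292] rv [-2.427 -1.992  0.   ] F [ 0.1  0.4 -2.2] w 0.0467 g 42.0 q [ 0.42  0.3  -0.49  1.9   0.17  0.98 -0.34]
 shift [-0.0049  0.003  -0.0031] turn [-0.0008 -0.0006  0.0018] tgt [ 0.5249 -0.0692  0.23  ]
 shift [-0.0053  0.0036  0.4609] turn [-0.0008 -0.0006  0.0018] tgt [ 0.5249 -0.0692  0.114 ]
```

servo_tool(commands=[[[-0.005,0.003,0.1],[0,0,0]],[[-0.005,0.003,0.2],[0,0,0]],[[-0.005,0.003,0.3],[0,0,0]],[[-0.005,0.003,0.38],[0,0,0]],[[-0.005,0.003,0.43],[0,0,0]],[[-0.005,0.003,0.46],[0,0,0]],[[-0.005,0.003,0.46],[0,0,0]]])

```text
clock: 23.85
tcp_pos: [0.525, -0.0704, 0.1143]
orientation: [-2.429, -1.991, 0.001]
contact_force: [-0.0, 0.2, -2.7]
grip_width: 0.0475
gripper_force: 41.9
```

servo_tool(commands=[[[0,0,0.005],[0,0,0]],[[0,0,0.005],[0,0,0]]])

```text
clock: 24.05
tcp_pos: [0.5259, -0.0712, 0.1144]
orientation: [2.43, 1.99, 0.002]
contact_force: [-1.0, -0.4, -2.8]
grip_width: 0.0467
gripper_force: 41.9
```

servo_tool(commands=[[[0,0,0.004],[0,0,0]],[[0,0,0.006],[0,0,0]],[[0,0,0.006],[0,0,0]]])

```text
clock: 24.35
tcp_pos: [0.5254, -0.0714, 0.1122]
orientation: [2.431, 1.99, 0.0]
contact_force: [-0.6, -0.4, -2.9]
grip_width: 0.0469
gripper_force: 41.9
```

servo_tool(commands=[[[0,0,0.003],[0,0,0]],[[0,0,0.003],[0,0,0]]])

```text
clock: 24.55
tcp_pos: [0.5255, -0.0714, 0.1121]
orientation: [2.43, 1.99, -0.0]
contact_force: [-2.0, -0.9, 5.8]
grip_width: 0.0471
gripper_force: 42.7
```

servo_tool(commands=[[[0,0,0],[0,0,0]],[[0,0,0],[0,0,0]],[[0,0,0],[0,0,0]],[[0,0,0],[0,0,0]],[[0,0,0],[0,0,0]],[[0,0,-0.1],[0,0,0]],[[0,0,-0.25],[0,0,0]],[[0,0,-0.4],[0,0,0]],[[0,0,-0.5],[0,0,0]],[[0,0,-0.5],[0,0,0]]], claw=0)

```text
clock: 25.55
tcp_pos: [0.5276, -0.0712, 0.2402]
orientation: [2.427, 1.987, 0.008]
contact_force: [0.9, -0.6, 0.8]
grip_width: 0.0854
gripper_force: 0.0
```

```bash
python3 -c "
from h import *
st()
p,W=cloud('scene'); cv2.imwrite('pics/s3.png',cv2.resize(p[120:300,80:400,::-1],None,fx=2.4,fy=2.4))
Wt=np.load('top0.npy');P=Wt.reshape(-1,3); P=P[~np.isnan(P[:,0])]
q=P[(np.hypot(P[:,0]-.505,P[:,1]+.336)<.04)&(P[:,2]>.02)]; print('slim',q.mean(0).round(4),q.max(0),q.min(0))
to((.600,-.335),.24); to((.600,-.335),.082)"
```

```text
t 25.55 p [ 0.5276 -0.0712  0.2402] rv [2.427 1.987 0.008] F [ 0.9 -0.6  0.8] w 0.0854 g 0.0 q [ 0.43  0.29 -0.49  1.89  0.16  1.   -0.33]
slim [ 0.5043 -0.3367  0.0655] [ 0.52318276 -0.32318315  0.1029614 ] [ 0.48824903 -0.3595908   0.02034429]
 shift [-0.9757  0.4972 -0.0065] turn [ 0.0024 -0.      0.0001] tgt [ 0.6   -0.335  0.24 ]
 shift [-0.9757  0.4948  0.6255] turn [ 0.0024 -0.      0.0001] tgt [ 0.6   -0.335  0.082]
```

View pics/s3.png

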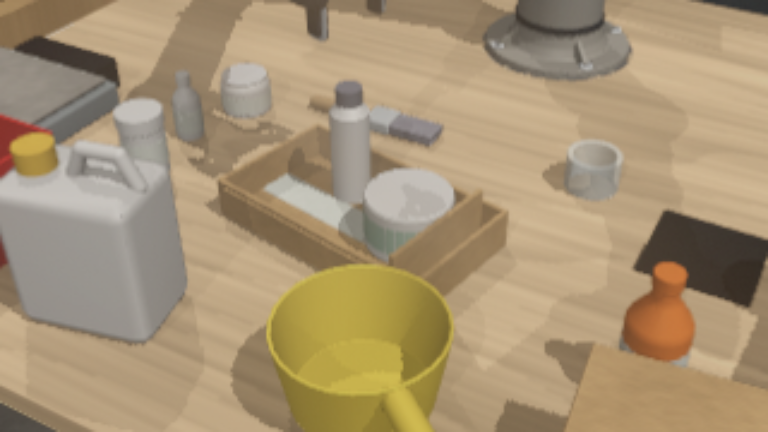

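The crop shows the bottle upright in the carton at (350,145), in front of the tub at (408,215), which rests against the divider. The jar is still at (140,130). Now I fetch the jar.

servo_tool(commands=[[[-0.976,0.495,0],[0,0,0]],[[-0.976,0.495,0],[0,0,0]],[[-0.976,0.495,0],[0,0,0]],[[-0.976,0.495,0],[0,0,0]],[[-0.976,0.495,0],[0,0,0]],[[-0.976,0.495,0],[0,0,0]],[[-0.976,0.495,0],[0,0,0]],[[-0.976,0.495,0],[0,0,0]],[[-0.976,0.495,0],[0,0,0]]])

```text
clock: 26.5
tcp_pos: [0.5984, -0.3327, 0.2354]
orientation: [-2.427, -1.992, -0.0]
contact_force: [-0.2, 0.1, 0.3]
grip_width: 0.0856
gripper_force: 0.0
```

```bash
python3 -c "
from h import *
st(); to((.600,-.335),.082)"
```

```text
t 26.5 p [ 0.5984 -0.3327  0.2354] rv [-2.427 -1.992 -0.   ] F [-0.2  0.1  0.3] w 0.0856 g 0.0 q [ 0.67  0.53 -0.37  1.52  0.2   1.13  0.06]
 shift [-0.0087  0.009   0.6135] turn [-0.001  -0.0009  0.0018] tgt [ 0.6   -0.335  0.082]
```

servo_tool(commands=[[[-0.008,0.008,0.1],[0,0,0]],[[-0.008,0.008,0.2],[0,0,0]],[[-0.008,0.008,0.3],[0,0,0]],[[-0.008,0.008,0.4],[0,0,0]],[[-0.008,0.008,0.5],[0,0,0]],[[-0.008,0.008,0.57],[0,0,0]],[[-0.008,0.008,0.618],[0,0,0]],[[-0.008,0.008,0.618],[0,0,0]],[[-0.008,0.008,0.618],[0,0,0]]])

```text
clock: 27.4
tcp_pos: [0.6007, -0.3371, 0.0826]
orientation: [2.429, 1.99, 0.001]
contact_force: [0.3, 0.1, 0.2]
grip_width: 0.0858
gripper_force: 0.0
```

servo_tool(commands=[[[0,0,0],[0,0,0]],[[0,0,0],[0,0,0]],[[0,0,0],[0,0,0]],[[0,0,0],[0,0,0]],[[0,0,0],[0,0,0]],[[0,0,0],[0,0,0]],[[0,0,0],[0,0,0]],[[0,0,0],[0,0,0]]], claw=1, squeeze=40)

```text
clock: 28.2
tcp_pos: [0.6007, -0.3376, 0.0834]
orientation: [2.43, 1.989, 0.001]
contact_force: [-2.1, 0.5, 5.6]
grip_width: 0.0583
gripper_force: 42.4
```

servo_tool(commands=[[[0,0,-0.05],[0,0,0]],[[0,0,-0.15],[0,0,0]],[[0,0,-0.27],[0,0,0]],[[0,0,-0.4],[0,0,0]],[[0,0,-0.48],[0,0,0]],[[0,0,-0.48],[0,0,0]],[[0,0,-0.48],[0,0,0]]])

```text
clock: 28.9
tcp_pos: [0.5998, -0.3372, 0.2017]
orientation: [2.431, 1.99, -0.0]
contact_force: [-0.4, 0.9, -2.6]
grip_width: 0.0584
gripper_force: 43.8
```

```bash
python3 loc.py; python3 -c "
from h import *
to(cart(-.095,-.042),.2); to(cart(-.095,-.042),.088)
W=cloud('top')[1].reshape(-1,3); W=W[~np.isnan(W[:,0])]; c=cart(-.05,.045); q=W[(np.hypot(*(W[:,:2]-c).T)<.03)&(W[:,2]>.145)&(W[:,2]<.165)]; print('bottle cap err world',q.mean(0)[:2]-c,len(q))
to(cart(-.095,-.042),.2)"
```

```text
t 28.9 p [ 0.5998 -0.3372  0.2017] rv [ 2.431  1.99  -0.   ] F [-0.4  0.9 -2.6] w 0.0584 g 43.8 q [ 0.67  0.57 -0.36  1.55  0.22  1.07  0.05]
tcp local [-0.296  -0.0814] F local [0.84 0.6 ]
tub local mean [0.0544 0.0178] mec [0.022  0.0252] 0.0858 1084
div 0.1118 0.1124 75
 shift [ 0.8035 -0.1545  0.0026] turn [-0.0013 -0.0002  0.0003] tgt [ 0.6009 -0.1324  0.2   ]
 shift [ 0.8034 -0.1536  0.4506] turn [-0.0013 -0.0002  0.0003] tgt [ 0.6009 -0.1324  0.088 ]
bottle cap err world [ 0.00034818 -0.00411083] 139
 shift [ 8.034e-01 -1.536e-01  7.000e-04] turn [-0.0019 -0.0004  0.0003] tgt [ 0.6009 -0.1324  0.2   ]
```

servo_tool(commands=[[[0.08,-0.015,0],[0,0,0]],[[0.2,-0.038,0],[0,0,0]],[[0.36,-0.07,0],[0,0,0]],[[0.52,-0.1,0],[0,0,0]],[[0.66,-0.127,0],[0,0,0]],[[0.76,-0.146,0],[0,0,0]],[[0.803,-0.154,0],[0,0,0]],[[0.803,-0.154,0],[0,0,0]],[[0.803,-0.154,0],[0,0,0]]])

```text
clock: 29.9
tcp_pos: [0.6016, -0.1344, 0.2013]
orientation: [2.432, 1.989, -0.002]
contact_force: [-0.6, -0.6, -2.1]
grip_width: 0.0587
gripper_force: 43.8
```

```bash
python3 -c "
from h import *
st(); to(cart(-.095,-.042),.091)"
```

```text
t 29.9 p [ 0.6016 -0.1344  0.2013] rv [ 2.432e+00  1.989e+00 -2.000e-03] F [-0.6 -0.6 -2.1] w 0.0587 g 43.8 q [ 0.43  0.46 -0.42  1.73  0.22  1.   -0.27]
 shift [ 0.0076 -0.004   0.4412] turn [-0.0004  0.0007 -0.0005] tgt [ 0.6009 -0.1324  0.091 ]
```

servo_tool(commands=[[[0.007,0,0.1],[0,0,0]],[[0.007,0,0.2],[0,0,0]],[[0.007,0,0.28],[0,0,0]],[[0.007,0,0.36],[0,0,0]],[[0.007,0,0.41],[0,0,0]],[[0.007,0,0.44],[0,0,0]],[[0.007,0,0.44],[0,0,0]]])

```text
clock: 30.6
tcp_pos: [0.6017, -0.132, 0.0909]
orientation: [-2.431, -1.988, 0.002]
contact_force: [-0.7, 0.7, -2.1]
grip_width: 0.0588
gripper_force: 43.8
```

servo_tool(commands=[[[0,0,0.005],[0,0,0]],[[0,0,0.005],[0,0,0]]])

```text
clock: 30.8
tcp_pos: [0.6029, -0.1313, 0.0914]
orientation: [2.43, 1.989, 0.002]
contact_force: [-0.0, 0.4, -1.7]
grip_width: 0.0589
gripper_force: 43.8
```

servo_tool(commands=[[[0,0,0.004],[0,0,0]],[[0,0,0.004],[0,0,0]]])

```text
clock: 31.0
tcp_pos: [0.6025, -0.1312, 0.09]
orientation: [2.43, 1.99, 0.001]
contact_force: [0.0, -0.2, -2.5]
grip_width: 0.0588
gripper_force: 43.8
```

servo_tool(commands=[[[0,0,0.004],[0,0,0]],[[0,0,0.004],[0,0,0]]])

```text
clock: 31.2
tcp_pos: [0.6023, -0.1311, 0.0886]
orientation: [2.43, 1.991, 0.0]
contact_force: [-0.1, -0.1, -2.5]
grip_width: 0.0589
gripper_force: 43.8
```

servo_tool(commands=[[[0,0,0.003],[0,0,0]],[[0,0,0.003],[0,0,0]]])

```text
clock: 31.4
tcp_pos: [0.6023, -0.1311, 0.0884]
orientation: [2.43, 1.99, -0.0]
contact_force: [-2.9, 0.8, 4.0]
grip_width: 0.0583
gripper_force: 44.4
```

Contact with the floor; release and rise, then move off.

servo_tool(commands=[[[0,0,0],[0,0,0]],[[0,0,0],[0,0,0]],[[0,0,0],[0,0,0]],[[0,0,0],[0,0,0]],[[0,0,0],[0,0,0]],[[0,0,-0.1],[0,0,0]],[[0,0,-0.25],[0,0,0]],[[0,0,-0.4],[0,0,0]],[[0,0,-0.6],[0,0,0]],[[-0.15,0,-0.7],[0,0,0]],[[-0.35,0,-0.7],[0,0,0]],[[-0.55,0,-0.7],[0,0,0]],[[-0.75,0,-0.7],[0,0,0]],[[-0.75,0,-0.7],[0,0,0]]], claw=0)

```text
clock: 32.8
tcp_pos: [0.5613, -0.3251, 0.2622]
orientation: [2.441, 1.973, -0.008]
contact_force: [-0.3, -0.1, -0.3]
grip_width: 0.0853
gripper_force: 0.0
```

```bash
python3 loc.py; python3 -c "
from h import *
a=r.grab_frame('top')[0]; b=r.grab_frame('scene')[0]
cv2.imwrite('pics/end.png',np.hstack([cv2.resize(a[100:230,180:330,::-1],(400,347)),cv2.resize(b[120:270,110:283,::-1],(400,347))]))"
```

```text
t 32.8 p [ 0.5613 -0.3251  0.2622] rv [ 2.441  1.973 -0.008] F [-0.3 -0.1 -0.3] w 0.0853 g 0.0 q [ 0.69  0.45 -0.36  1.59  0.18  1.13  0.07]
tcp local [-0.2917 -0.0413] F local [-0.17  0.31]
tub local mean [0.0547 0.0175] mec [0.012  0.0148] 0.0925 1088
div 0.1115 0.1123 85
```

View pics/end.png

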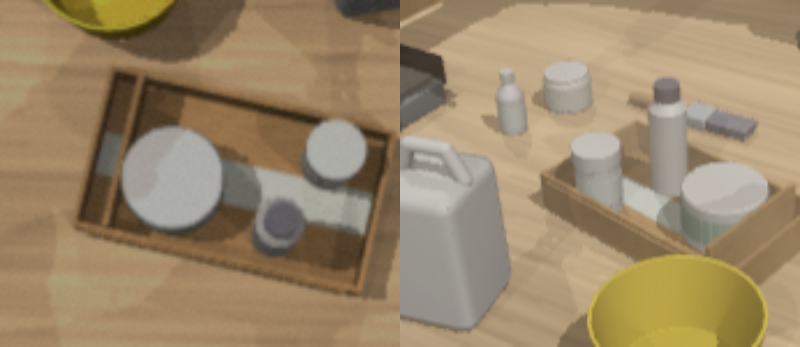

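The picture shows the tub (172,178) against the divider. The jar (335,150) and bottle (278,222) stand upright inside the carton in front of it, and the slim bottle and can are unmoved.

```bash
python3 -c "
from bench import r
print(r.hand_in())"
```

```text
the job is handed in; nothing more can be done
None
```

The job is handed in: the tub was pressed against the divider at an estimated 12 N (never above about 20 N), the bottle and jar stand upright in front of it, the bystanders were left where they were, and the arm finished clear at about 33 s.

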